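# Close the watch test chamber with its quarter-turn plug

## Task

Close the pressure-test chamber for watches: pick up the aluminium plug with the bar handle, set it upright in the collar with its lugs through the two entry slots, and turn it clockwise (seen from above), pressing with only a few newtons, for about a quarter turn until you feel it drop into its locked detent and its disc lies flat on the collar. Never force it, neither down nor against a stop; then let go, and leave everything else on the bench where it is.

Things in the scene. Friction and masses are not known exactly. Their poses are not given: they have to be found in the camera images.
- plug: bayonet plug, aluminium, 0.25-0.5 kg, upright on the bench. Shaft 40 dia, 0-22.5 mm high; lug bar at its foot along the plug's x: 61 tip to tip, 12 wide, 8 high, chamfered 1.5; disc 72 dia at 22.5-28.5; on it an upright bar handle along x, right above the lugs: 56 long, 14 thick, at 28.5-56 mm. Origin: centre of underside; z up. Half a turn makes no difference
- plug_grip (a point): on the plug's axis in the middle of its bar handle's height, 42 mm above the underside; axes as plug
- chamber_mouth (a point): centre of the round mouth on the collar's top face, 83.5 mm above the bench; z up, x along the two entry slots. Hole 43 dia; slots 15 wide, 64 end to end; all with a 2.5 mm wide, 4 mm deep lead-in. Lip 8 mm thick. Lowered through the slots, the plug's foot lands on a hidden level ledge 17.5 mm below the mouth, its disc then 5 mm above the collar
- chamber_ledge (a point): on the mouth's axis at ledge height. From entry the plug turns clockwise from above (the other way a stop comes after 8-50 deg). After 60-104 deg, unlike in each chamber and unseen, the lugs meet pockets 14 wide, a stop at their far wall: it drops 5 mm if free or pressed lightly while turned, disc flat on the collar, locked both ways. Held up, it hits the stop and force rises. Rigid, no springs
- chamber: fixed test chamber: grey box 60 mm high, 130 wide, reaching 75 mm to -x and 175 mm to +x of the mouth's axis, with a steel collar 92 dia on it (top at 83.5 mm) and a gauge (to 75 mm) and a valve knob (to 80 mm) on the rear deck, 118 mm to +x of the axis. Origin: on the bench right below the mouth; axes as chamber_mouth
- spare_cap: spare cap, aluminium, 60 mm disc with a ROUND mushroom knob and no side lugs, 50 mm tall; not part of this job, leave it. Origin: centre of its underside
- watch_case: steel watch case lying flat, 40 mm across, 11 mm thick; leave it. Origin: centre of its underside
- tweezers: steel tweezers lying flat, 125 mm long; leave them. Origin: under their middle
- loupe: black eyeglass loupe, 38 mm wide, 34 mm tall, standing; leave it. Origin: centre of its underside
- screwdriver: slim screwdriver lying flat, 150 mm long, black handle; leave it. Origin: under its middle
- dust_cover: pale clear dust cover, 80 mm wide, 64 mm tall with its knob; leave it. Origin: centre of its underside
- parts_tray: white divided parts tray, 130 x 100 x 22 mm; leave it. Origin: centre of its underside
- jar: small jar, 52 mm wide, 60 mm tall; leave it. Origin: centre of its underside
Things that resemble listed ones, but are neither listed nor needed, are in the scene too. Leave any green or pink look-alike of the plug alone.

How it is judged:
By the outcome, as a careful person would: the job done as asked, in the order asked, and still so for the second after the job is handed in, with the robot touching nothing.
It also fails if it takes over 67 s, if anything falls off the work surface, if the arm or the gripper's body presses on something with over 40 N, if the wrist force passes 120 N, or if a joint passes its speed limit or range.

## Robot

A 6-joint arm with a two-finger parallel gripper is mounted at the origin on the work surface. World frame = base frame: x ahead of the robot, y to its left, z up, the work surface at z = 0. Lengths are in m, angles in rad, forces in N, time in s.
With the tool pointing down it reaches from about 0.35 to 1 m from the base axis. Payload 7.1 kg.
Tool frame: the origin (TCP) lies midway between the tips of the shut fingers; the grasp point (between the pads) lies behind it (env.grip_depth is the x of the grasp point in the tool frame, in m); x points along the fingers, y is the direction in which the jaws open and shut, and the axes are right-handed (so a half turn about x gives the same grasp; the last joint's range is limited). The gripper opens to 85 mm and grips with 20 to 120 N. Pads are 22 mm wide; open, the fingers measure 114 mm over their backs; the gripper's body (76 mm by 85 mm) begins 54 mm behind the grasp point. The pads swing forward as they close: fully open they stand 13 mm farther back than shut.
Start: joints at [1.309, 0.423, 1.63, -0, 1.089, -0.019], TCP at [0.15, 0.607, 0.195] pointing down, gripper open.
Joint ranges: [-3, 3], [-0.9, 2.11], [0.09, 2.58], [-1.31, 4.45], [0.11, 2.69], [-2.54, 2.54]. Speed limits (rad/s): [2.39, 2.39, 3.01, 3.14, 3.14, 3.14].

## Interface

Orientations are given as a 3x3 rotation matrix whose columns are the frame's x, y, z axes.
In Python, from station import env gives the robot as it stands.
- The arm moves only by the shell command python3 -m handwheel 'ROWS'. ROWS is JSON, a list of rows, each a list of 7 numbers: the turn, a rotation vector about the tool's x, y, z in degrees, then the shift along the tool's x, y, z in m, then the finger opening in m, from 0 to 0.0854. In form: [[rx, ry, rz, x, y, z, hand], ...]. A call has exactly 10 rows; each row is the pose to reach, as a shift and turn from the pose measured when the call began, along the tool's axes at that moment; what a row does not reach only later rows make up. A row lasts 1/10 s, in which the tool goes at most 50 mm and 8.59 degrees, less where a joint would pass 70% of its speed; a pose out of reach is approached as far as the arm can. A call with a gripper value outside its range is refused whole. The fingers move at their own pace and stop on an object; the grip force is fixed at half the most. Time passes only in rows, so rows that repeat a pose let the fingers close, or fill a call up. It gives the time, the measured TCP pose, the force and the opening at its end, in the units of the state.
- env.get_obs(): the state, without advancing time (a new reading comes with each control period).
- env.read_camera(name): name is "scene" or "top" or "wrist"; returns the picture (420x560x3 uint8, red, green, blue); there is no depth.
- env.camera_info(name): a dict with "mtx" (3x3 intrinsics, pixels), "distortion" ([k1, k2, p1, p2, k3] as OpenCV has them; the pictures are not rectified), "cam_to_world" (4x4, takes a point from camera to world coordinates). Camera axes: x right, y down, z forward; pixel columns grow to the right and rows downward; lengths in m; the calibration is good to about 2 mm. A picture is of the moment at which its call begins: read the wrist's pose just before it. camera_info takes no time and is no camera call; for the wrist camera it gives the pose at the moment of the call.
- env.job_done(): hands the job in, once; it reports no verdict.
Trained networks look in the newest picture that a camera, given by its name, has taken for a name from the list of things; names that differ only in an ending like _2 or _b are one class to them, and where a whole thing is asked for, a point or a joint stands for the part that bears it (a point fixed in the world has none). Each returns a list of dicts, best first, with "conf" (0 to 1); they miss things now and then, are a little off and sometimes report something else, mostly with a low value. They report only what shows in the picture. A call takes as long as a camera call. They do not tell look-alikes from the thing itself.
- env.cut_out(camera, thing): "region" (420x560 bool, what is visible of it) and "extent" ([left, top, right, bottom] in pixels, round what is visible of it).
- env.place_of(camera, thing): "pixel" ([column, row] in pixels: a listed point, or the origin of a listed thing).
The state is a dict: "t": time; "joints": joint angles; "dq": joint speeds; "joint_torque": joint torques, N m; "ee_pos": TCP position; "ee_rot": TCP orientation; "wrist_force": force on the tool from outside, world axes, zero at the start; "torque": the same for the moment, N m; "gripper_width": finger opening in m.
Only numpy, scipy, OpenCV 4.12 (cv2) and the standard library are available. Lean on these libraries where they do the work, as an engineer would, in place of code of your own. Each camera call takes 0.05 s, during which the arm holds its last target.

## Working session

There is one attempt and no reset: what is moved stays moved. The work goes in short steps, Python scripts to look and compute and a shell command to move; the robot and the scene stay as the last step left them, time stands still between calls to the robot, and variables do not carry over. Pictures are saved under pics/ and viewed, and the job is handed in when it is done.

```bash
ls; mkdir -p pics; python3 - <<'E'
from station import env
import cv2
o=env.get_obs(); print({k:(v if not hasattr(v,'tolist') else v.tolist()) for k,v in o.items()}, env.grip_depth)
for c in ("scene","top"):
    im=env.read_camera(c); cv2.imwrite(f"pics/{c}0.png",im[:,:,::-1])
    i=env.camera_info(c); print(c,i)
    for t in ("plug","chamber_mouth","plug_grip"):
        r=env.place_of(c,t); print(t,[(x['pixel'],x['conf']) for x in r])
E
```

```text
pics
{'t': 0.0, 'joints': [1.3090276129303897, 0.42386826398778393, 1.6307502008192585, -4.7540327804784404e-05, 1.088588006014125, -0.01900008203178159], 'dq': [-7.173396972181786e-05, -0.0015150153233827672, 0.0017878581239593634, -0.00011751474504611154, 0.0017272102993508287, -1.836995647278128e-05], 'joint_torque': [-0.0011503477799124084, -55.73707580566406, -28.17380726337433, -0.0001465951891077566, 0.0071242282865568995, 3.8031056703857757e-06], 'ee_pos': [0.15006754128610528, 0.606056784231049, 0.19380496863265442], 'ee_rot': [[-0.0003769539213660407, 0.24036925216340888, 0.9706814516205328], [-0.0015697394946688115, 0.9706801824331097, -0.24036954746711106], [-0.999998696910981, -0.0016143252548458601, 1.1415407264447113e-05]], 'wrist_force': [0.6019755915925196, 0.863567495745361, 0.2199792130812584], 'torque': [-0.007902103495187142, 0.02278483860184175, -0.019987849992841117], 'gripper_width': 0.08548912978696487} -0.0187
scene {'mtx': array([[379.16094099,   0.        , 284.55111263],
       [  0.        , 379.16094099, 205.57462608],
       [  0.        ,   0.        
[... 673 characters left out ...]
 , 413.76209519, 207.63795023],
       [  0.        ,   0.        ,   1.        ]]), 'distortion': array([-0.0949188,  0.       ,  0.       ,  0.       ,  0.       ]), 'cam_to_world': array([[-0.03533722, -0.97432685,  0.22234763,  0.29537815],
       [-0.99937269,  0.03497392, -0.00557245, -0.00676719],
       [-0.00234698, -0.22240507, -0.97495153,  1.18557322],
       [ 0.        ,  0.        ,  0.        ,  1.        ]])}
plug [([149.3, 254.8], 0.97), ([182.9, 227.5], 0.87), ([220.5, 223.3], 0.84)]
chamber_mouth [([286.7, 195.1], 0.83), ([180.6, 225.9], 0.7), ([279.5, 274.1], 0.54)]
plug_grip [([218.5, 219.5], 0.92), ([142.8, 254.5], 0.86), ([284.1, 202.4], 0.66), ([181.3, 227.0], 0.56)]
```

View pics/scene0.png

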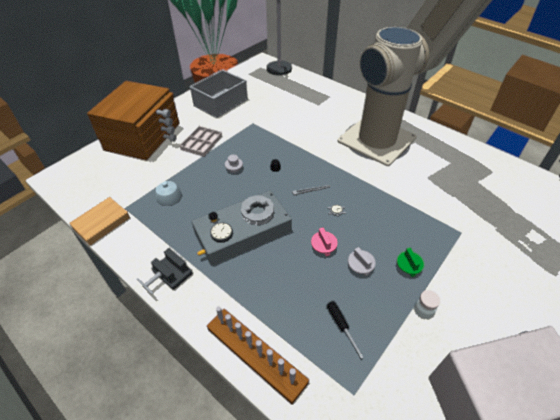

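View pics/top0.png

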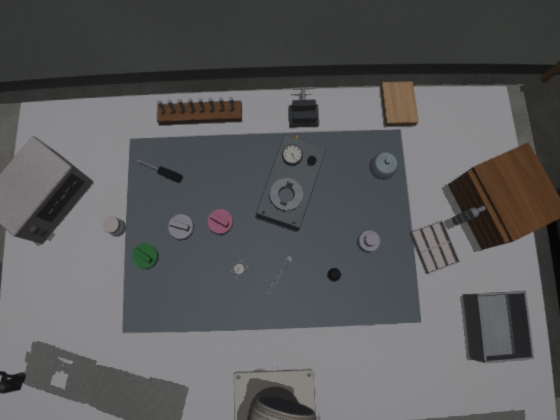

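The grey plug is at about (180,227) in top and (361,262) in scene, with the pink and green look-alikes either side. The collar is at (286,195) top. Next I measure both.

```bash
cat > h.py <<'E'
import numpy as np, cv2
from station import env
def ray(info,px):
    p=cv2.undistortPoints(np.array([[px]],float),info['mtx'],info['distortion'])[0,0]
    T=info['cam_to_world']; d=T[:3,:3]@np.array([p[0],p[1],1]); return T[:3,3],d
def atz(info,px,z):
    o,d=ray(info,px); return o+d*(z-o[2])/d[2]
def proj(info,P):
    T=np.linalg.inv(info['cam_to_world']); P=np.atleast_2d(P)
    r=cv2.projectPoints(P@T[:3,:3].T+T[:3,3],np.zeros(3),np.zeros(3),info['mtx'],info['distortion'])[0]
    return r[:,0]
E
python3 - <<'E'
from h import *
ims=[]
for c,(x,y) in (("top",(180,227)),("scene",(361,262)),("top",(286,190)),("scene",(255,210))):
    im=cv2.imread(f"pics/{c}0.png")[y-30:y+30,x-40:x+40]
    ims.append(cv2.resize(im,(400,300),interpolation=cv2.INTER_CUBIC))
cv2.imwrite("pics/crop.png",np.vstack([np.hstack(ims[:2]),np.hstack(ims[2:])]))
T=env.camera_info("top");S=env.camera_info("scene")
print("plug origin",atz(T,(182.9,227.5),0),atz(S,(356.9,266.9),0))
print("grip",atz(T,(181.3,227.0),.042),atz(S,(359.8,259.4),.042))
print("mouth",atz(T,(286.7,195.1),.0835),atz(S,(254.6,207.3),.0835))
E
```

```text
plug origin [0.51566222 0.25038774 0.        ] [0.51797992 0.24738365 0.        ]
grip [0.5094446  0.24584657 0.042     ] [0.52089515 0.25091633 0.042     ]
mouth [ 0.58068095 -0.05321071  0.0835    ] [ 0.58841963 -0.05527333  0.0835    ]
```

View pics/crop.png

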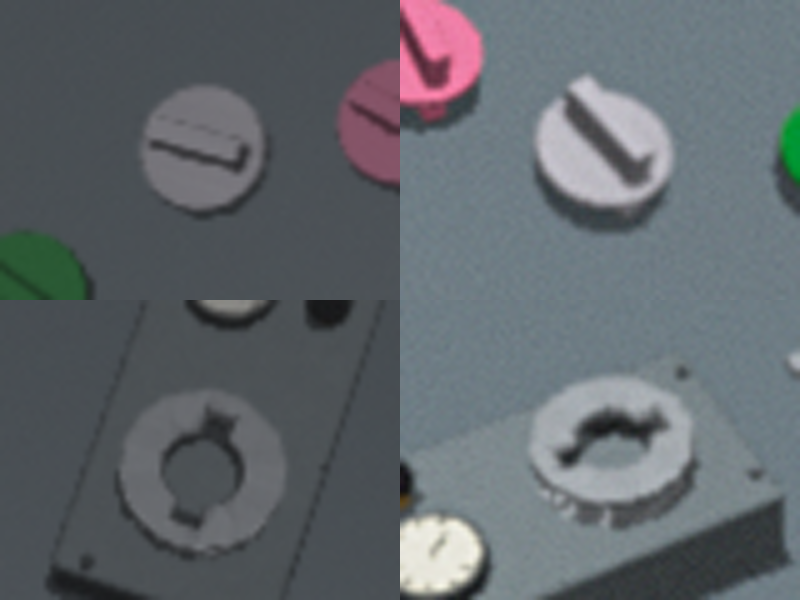

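```bash
python3 -m handwheel '[[8.5,0,0,0,-0.026,0.044,0.08],[17,0,0,0,-0.052,0.088,0.08],[25.5,0,0,0,-0.078,0.132,0.08],[34,0,0,0,-0.104,0.177,0.08],[42.5,0,0,0,-0.13,0.221,0.08],[51,0,0,0,-0.156,0.265,0.08],[59.5,0,0,0,-0.182,0.309,0.08],[68,0,0,0,-0.208,0.353,0.08],[76.5,0,0,0,-0.234,0.397,0.08],[85,0,0,0,-0.26,0.4415,0.08]]'
python3 - <<'E'
from h import *
i=env.camera_info("wrist"); im=env.read_camera("wrist"); cv2.imwrite("pics/w1.png",im[:,:,::-1]); print(env.get_obs()['joints'],i)
E
```

```text
t: 1.4
ee_pos: [0.5087, 0.2551, 0.1948]
ee_rot: [[0.0, 0.987, -0.161], [0.0, -0.161, -0.987], [-1.0, 0.0, -0.0]]
wrist_force: [0.2, 0.5, 1.1]
gripper_width: 0.0798
[ 0.43486084  0.34342538  1.75162599 -0.00385964  1.04349272  0.60916311] {'mtx': array([[328.16527693,   0.        , 286.30863513],
       [  0.        , 328.16527693, 203.53595833],
       [  0.        ,   0.        ,   1.        ]]), 'distortion': array([-0.05255942,  0.        ,  0.        ,  0.        ,  0.        ]), 'cam_to_world': array([[ 9.87013361e-01, -1.53409723e-01, -4.76453886e-02,
         5.20060643e-01],
       [-1.60637990e-01, -9.42137624e-01, -2.94231429e-01,
         3.31326886e-01],
       [ 2.49448788e-04,  2.98064011e-01, -9.54545852e-01,
         3.73912533e-01],
       [ 0.00000000e+00,  0.00000000e+00,  0.00000000e+00,
         1.00000000e+00]])}
```

View pics/w1.png

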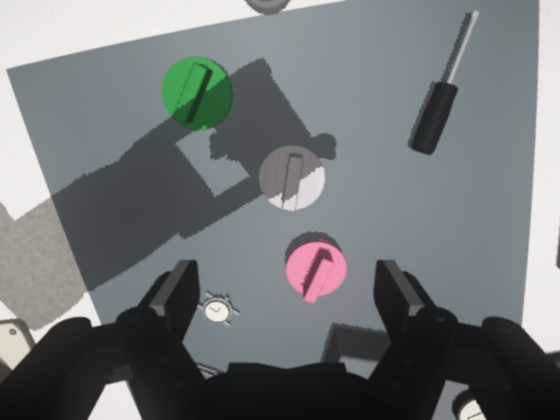

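```bash
cat >> h.py <<'E'
def circ(x,y,z,r,n=72):
    a=np.linspace(0,2*np.pi,n,endpoint=False); return np.c_[x+r*np.cos(a),y+r*np.sin(a),np.full(n,z)]
def rect(x,y,z,th,L,W):
    c,s=np.cos(th),np.sin(th); return np.array([[x+a*L/2*c-b*W/2*s,y+a*L/2*s+b*W/2*c,z] for a,b in((1,1),(1,-1),(-1,-1),(-1,1))])
def overlay(im,info,curves,box,k,fn):
    x0,y0,x1,y1=box
    o=cv2.resize(im[y0:y1,x0:x1],None,fx=k,fy=k,interpolation=cv2.INTER_CUBIC)
    cols=[(0,0,255),(0,255,255),(0,255,0),(255,0,0)]
    for j,C in enumerate(curves):
        p=(proj(info,C)+.5-[x0,y0])*k-.5
        cv2.polylines(o,[np.round(p).astype(int)],True,cols[j%4],1)
    cv2.imwrite(fn,o)
E
cat > fit1.py <<'E'
from h import *
import sys
from scipy.optimize import minimize
i=env.camera_info("wrist"); im=env.read_camera("wrist")
cv2.imwrite("pics/w2.png",im[:,:,::-1])
r=env.cut_out("wrist","plug"); 
for q in r: print(q['conf'],q['extent'])
r=[q for q in r if abs((q['extent'][0]+q['extent'][2])/2-292)<20 and abs((q['extent'][1]+q['extent'][3])/2-178)<25][0]
m=r['region'].astype(np.uint8)
up=4
M=cv2.resize(m,None,fx=up,fy=up,interpolation=cv2.INTER_LINEAR)
def sil(x,y):
    o=np.zeros(M.shape,np.uint8)
    a=proj(i,np.r_[circ(x,y,.0285,.036),circ(x,y,.0225,.036)])
    h=cv2.convexHull(((a+.5)*up-.5).astype(np.float32)); cv2.fillPoly(o,[np.round(h).astype(int)],1); return o
def cost(p):
    s=sil(*p); return -(s&M).sum()/(s|M).sum()
x0=atz(i,(292,178),.0285)[:2]; print(x0)
f=minimize(cost,x0,method='Nelder-Mead',options=dict(initial_simplex=[x0,x0+[.004,0],x0+[0,.004]],xatol=1e-4)); print(f.x,f.fun)
for n in("plug","plug_grip"):
    for q in env.place_of("wrist",n): print(n,q['pixel'],q['conf'],atz(i,q['pixel'],0 if n=="plug" else .042))
E
python3 fit1.py
```

```text
0.9 [152.7, 55.4, 223.6, 126.1]
0.59 [280.5, 233.8, 343.7, 296.6]Traceback (most recent call last):
  File "fit1.py", line 8, in <module>
    r=[q for q in r if abs((q['extent'][0]+q['extent'][2])/2-292)<20 and abs((q['extent'][1]+q['extent'][3])/2-178)<25][0]
      ~~~~~~~~~~~~~~~~~~~~~~~~~~~~~~~~~~~~~~~~~~~~~~~~~~~~~~~~~~~~~~~~~~~~~~~~~~~~~~~~~~~~~~~~~~~~~~~~~~~~~~~~~~~~~~~~~^^^
IndexError: list index out of range
```

```bash
cat > ov.py <<'E'
from h import *
import sys
x,y,t=map(float,sys.argv[1:4]); t=np.radians(t)
im=cv2.imread("pics/w2.png"); i=env.camera_info("wrist")
overlay(im,i,[circ(x,y,.0285,.036),rect(x,y,.056,t,.056,.014),rect(x,y,.0285,t,.056,.014)],(240,130,340,230),6,sys.argv[4])
E
python3 -c "
from h import *
i=env.camera_info('wrist');print(atz(i,(292,178),.0285))"
python3 ov.py 0.5145 0.2475 74 pics/ov1.png
```

```text
[0.51413653 0.25182208 0.0285    ]
```

View pics/ov1.png

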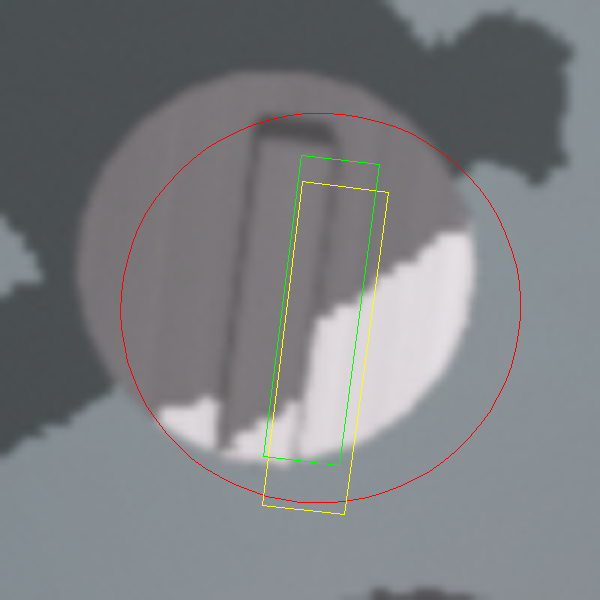

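```bash
python3 - <<'E'
from h import *
o=env.get_obs(); print(o['t'],o['ee_pos'],o['dq'])
i=env.camera_info("wrist"); im=env.read_camera("wrist"); cv2.imwrite("pics/w2.png",im[:,:,::-1])
print(i['cam_to_world'][:3,3],env.get_obs()['ee_pos'])
for n in("plug","plug_grip"):
    for q in env.place_of("wrist",n): print(n,q['pixel'],q['conf'],atz(i,q['pixel'],0 if n=="plug" else .042))
E
python3 ov.py 0.512 0.252 74 pics/ov2.png
```

```text
1.55 [0.50929401 0.25453276 0.19457821] [ 0.06254688 -0.01009495  0.02697186  0.01530086  0.00491351 -0.01679737]
[0.52056951 0.33086429 0.37365426] [0.50792467 0.25574081 0.19443747]
plug [290.3, 171.6] 0.8 [0.51283224 0.25310561 0.        ]
plug [315.5, 256.7] 0.78 [0.52720749 0.14049944 0.        ]
plug [200.4, 93.9] 0.72 [0.42962119 0.35405673 0.        ]
plug_grip [319.0, 273.9] 0.84 [0.52754776 0.13975162 0.042     ]
plug_grip [191.8, 92.9] 0.72 [0.43179861 0.35376876 0.042     ]
plug_grip [292.1, 178.6] 0.64 [0.51439225 0.25426947 0.042     ]
```

View pics/ov2.png

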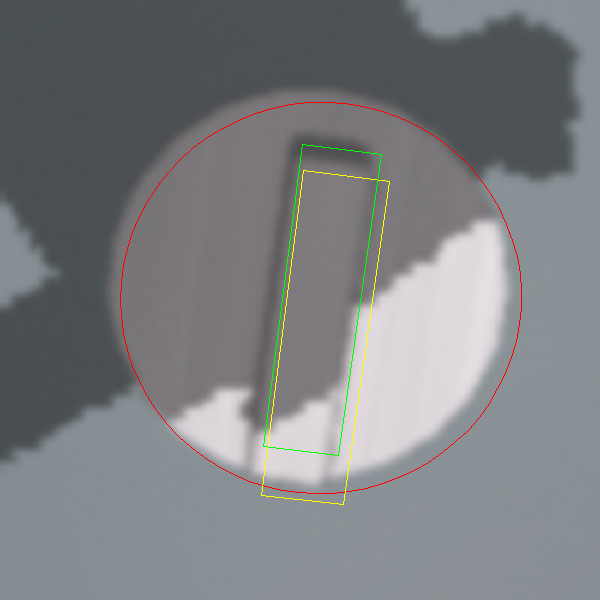

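```bash
python3 -m handwheel '[[3,0,0,0.01,0,0,0.06],[6,0,0,0.02,0,0,0.06],[6.7,0,0,0.03,0,0,0.06],[6.7,0,0,0.04,0,0,0.06],[6.7,0,0,0.04,0,0,0.06],[6.7,0,0,0.04,0,0,0.06],[6.7,0,0,0.04,0,0,0.06],[6.7,0,0,0.04,0,0,0.06],[6.7,0,0,0.04,0,0,0.06],[6.7,0,0,0.04,0,0,0.06]]'
python3 - <<'E'
from h import *
o=env.get_obs(); print(o['t'],o['ee_pos'],o['ee_rot'],o['dq'])
i=env.camera_info("wrist"); im=env.read_camera("wrist"); cv2.imwrite("pics/w2.png",im[:,:,::-1])
print(env.get_obs()['ee_pos'])
x,y,t=.511,.2535,np.radians(74)
p=proj(i,[x,y,.0285])[0].astype(int);print(p)
import sys
cv2.imwrite("pics/w3.png",im[:,:,::-1])
overlay(im[:,:,::-1],i,[circ(x,y,.0285,.036),rect(x,y,.056,t,.056,.014),rect(x,y,.0285,t,.056,.014)],(p[0]-60,max(p[1]-60,0),p[0]+60,p[1]+60),5,"pics/ov3.png")
E
```

```text
t: 2.7
ee_pos: [0.5068, 0.2571, 0.1547]
ee_rot: [[-0.0, 0.963, -0.268], [-0.0, -0.268, -0.963], [-1.0, -0.0, 0.0]]
wrist_force: [0.0, -1.2, 0.0]
gripper_width: 0.0603
2.7 [0.50675169 0.25713073 0.15466823] [[-3.11412559e-04  9.63437986e-01 -2.67931242e-01]
 [-1.62031360e-05 -2.67931260e-01 -9.63438031e-01]
 [-9.99999951e-01 -2.95685377e-04  9.90478762e-05]] [ 0.0001042   0.00287952  0.00194241  0.002388   -0.00056287  0.00088222]
[0.50671515 0.25711514 0.15461041]
[292 187]
```

View pics/ov3.png

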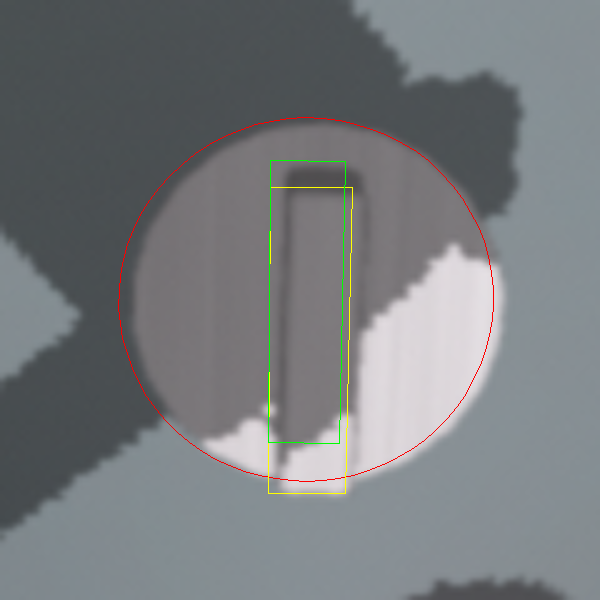

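```bash
python3 -m handwheel '[[0,0,0,0.01,0.0074,0.0023,0.05],[0,0,0,0.03,0.0074,0.0023,0.05],[0,0,0,0.05,0.0074,0.0023,0.05],[0,0,0,0.07,0.0074,0.0023,0.05],[0,0,0,0.085,0.0074,0.0023,0.05],[0,0,0,0.1,0.0074,0.0023,0.05],[0,0,0,0.11,0.0074,0.0023,0.05],[0,0,0,0.118,0.0074,0.0023,0.05],[0,0,0,0.1215,0.0074,0.0023,0.05],[0,0,0,0.1215,0.0074,0.0023,0.05]]'
python3 - <<'E'
from h import *
im=env.read_camera("wrist"); cv2.imwrite("pics/w4.png",im[:,:,::-1])
E
```

```text
t: 3.75
ee_pos: [0.5131, 0.2529, 0.0329]
ee_rot: [[-0.001, 0.963, -0.268], [-0.0, -0.268, -0.963], [-1.0, -0.001, 0.0]]
wrist_force: [-0.3, 0.5, -1.2]
gripper_width: 0.0497
```

View pics/w4.png

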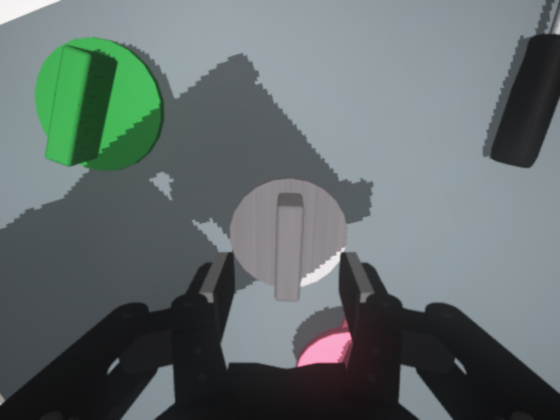

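```bash
python3 - <<'E'
from h import *
i=env.camera_info("wrist"); im=cv2.imread("pics/w4.png")
x,y,t=.5132,.2529,np.radians(74.5)
overlay(im,i,[circ(x,y,.0285,.036),rect(x,y,.056,t,.056,.014),rect(x,y,.0285,t,.056,.014)],(220,160,360,310),5,"pics/ov4.png")
E
```

```text
(no output)
```

View pics/ov4.png

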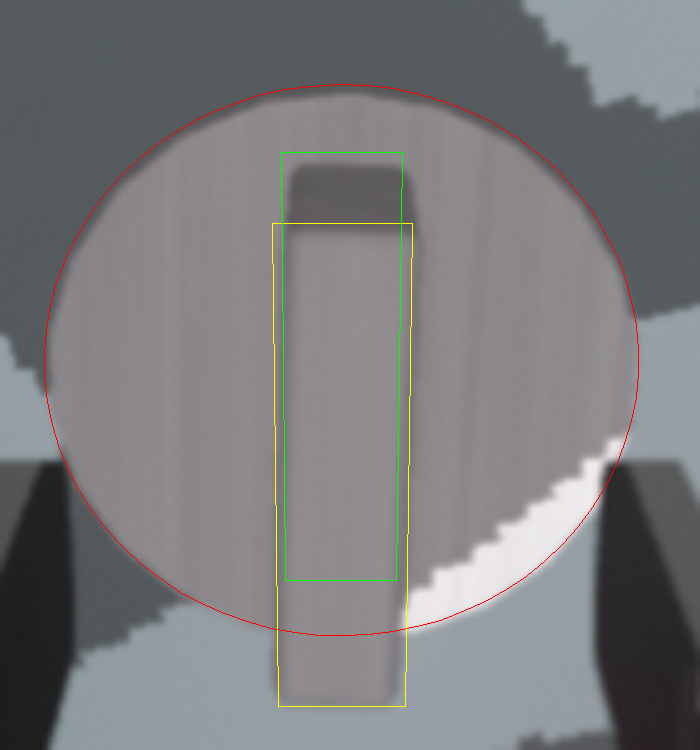

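```bash
python3 -m handwheel '[[0,0,0,0,0,0,0],[0,0,0,0,0,0,0],[0,0,0,0,0,0,0],[0,0,0,0,0,0,0],[0,0,0,0,0,0,0],[0,0,0,0,0,0,0],[0,0,0,0,0,0,0],[0,0,0,-0.005,0,0,0],[0,0,0,-0.015,0,0,0],[0,0,0,-0.03,0,0,0]]'
```

```text
t: 4.8
ee_pos: [0.513, 0.2528, 0.0638]
ee_rot: [[-0.001, 0.963, -0.268], [-0.0, -0.268, -0.963], [-1.0, -0.001, 0.001]]
wrist_force: [0.3, -0.1, 0.9]
gripper_width: 0.0003
```

```bash
python3 - <<'E'
from h import *
im=env.read_camera("wrist"); cv2.imwrite("pics/w5.png",im[:,:,::-1])
im=env.read_camera("scene"); cv2.imwrite("pics/s5.png",im[:,:,::-1]);print(env.get_obs()['gripper_width'])
E
```

```text
0.00013617734447757474
```

View pics/w5.png

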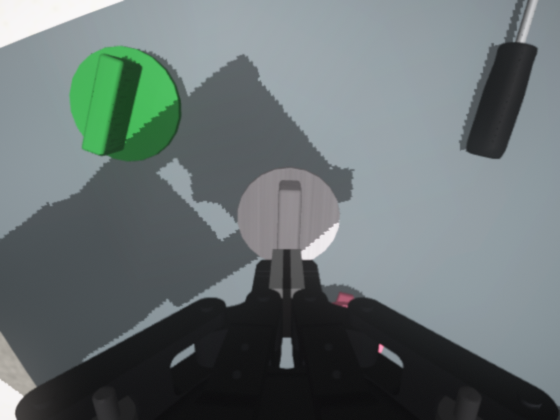

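View pics/s5.png

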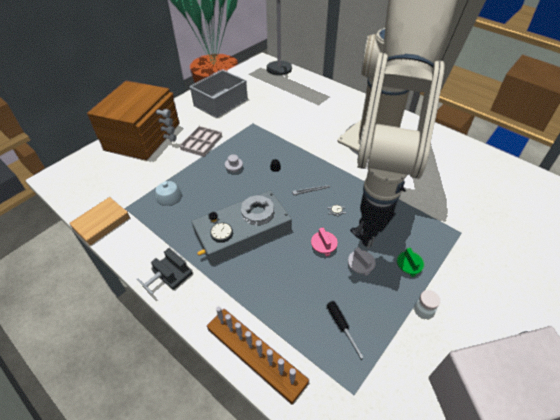

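```bash
python3 - <<'E'
from h import *
o=env.get_obs();p=np.array(o['ee_pos']);R=np.array(o['ee_rot'])
i=env.camera_info("wrist");print(proj(i,[p,p+R@[-.0187,0,0],p+R@[0,0,.03]]))
im=cv2.imread("pics/w5.png")
x,y,t=.5132,.2529,np.radians(74.5)
overlay(im,i,[circ(x,y,.0285,.036),rect(x,y,.056,t,.056,.014),rect(x,y,.0285,t,.056,.014)],(220,160,360,310),5,"pics/ov5.png")
s=cv2.imread("pics/s5.png");cv2.imwrite("pics/s5c.png",cv2.resize(s[190:290,300:440],None,fx=5,fy=5,interpolation=cv2.INTER_CUBIC))
S=env.camera_info("scene");print(proj(S,[p,[x,y,.0285]]))
E
```

```text
[[288.09972835 237.54673979]
 [288.27131538 251.3556029 ]
 [287.99997942 282.15006364]]
[[363.40456712 253.22165966]
 [361.22951743 260.84954364]]
```

View pics/ov5.png

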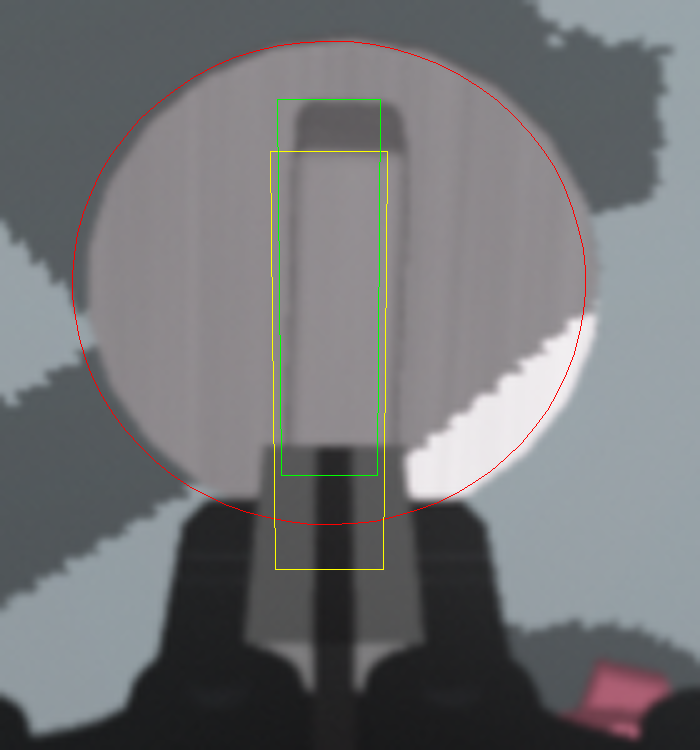

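View pics/s5c.png

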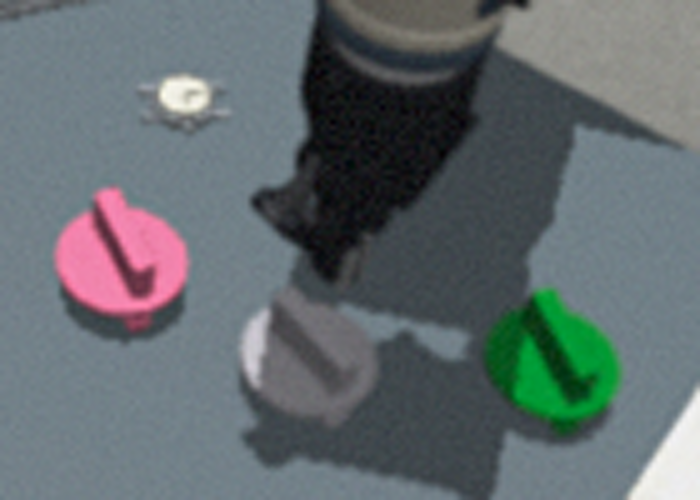

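```bash
python3 - <<'E'
from h import *
im=env.read_camera("top")[:,:,::-1]; cv2.imwrite("pics/t5.png",im)
T=env.camera_info("top");S=env.camera_info("scene");W=env.camera_info("wrist")
o=env.get_obs();p=np.array(o['ee_pos']);R=np.array(o['ee_rot']);print(p)
s=cv2.imread("pics/s5.png");w=cv2.imread("pics/w5.png")
out=[]
for a,i in((im,T),(s,S),(w,W)):
    c=proj(i,p)[0].astype(int)
    x0,y0=c[0]-35,c[1]-35
    k=5
    b=cv2.resize(a[y0:y0+70,x0:x0+70],None,fx=k,fy=k,interpolation=cv2.INTER_CUBIC)[:,:265*2]
    for j,d in enumerate((0,.02,.04)):
        q=(proj(i,p+[0,0,d])[0]-[x0,y0]+.5)*k; cv2.drawMarker(b,tuple(int(v) for v in q),[(0,0,255),(0,255,255),(0,255,0)][j],0,12,1)
        print(proj(i,p+[0,0,d])[0])
    out.append(b)
cv2.imwrite("pics/tri.png",cv2.resize(np.hstack(out),(798,266)))
cv2.imwrite("pics/tri2.png",np.hstack(out[1:]))
E
```

```text
[0.51463909 0.25359729 0.06514353]
[176.73816127 223.76746219]
[175.06861318 222.41154199]
[173.34102942 221.00796193]
[363.36881263 253.24136931]
[364.62429909 248.62304174]
[365.91771082 243.85726712]
[288.13067674 237.5744122 ]
[288.41277311 252.37421516]
[288.76288442 270.76092873]
```

View pics/tri2.png

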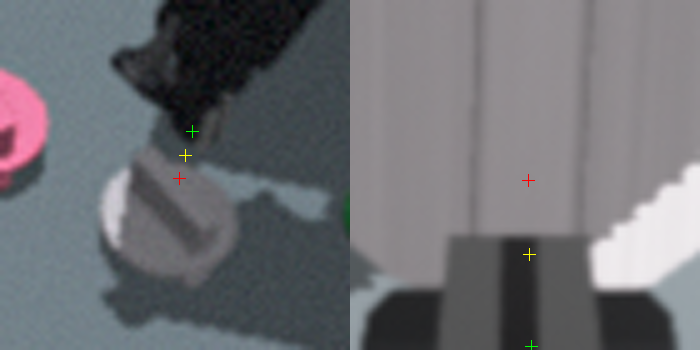

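```bash
python3 -m handwheel '[[0,0,0,0,0,0,0.03],[0,0,0,0,0,0,0.03],[0,0,0,0,0,0,0.03],[0,0,0,0,0,0,0.03],[0,0,0,0,0,0,0.03],[0,0,0,0,0,0,0.03],[0,0,0,0,0,0,0.03],[0,0,0,0,0,0,0.03],[0,0,0,0,0,0,0.03],[0,0,0,0,0,0,0.03]]'
cat > look.py <<'E'
from h import *
import sys
x,y,t=map(float,sys.argv[1:4]); t=np.radians(t); n=sys.argv[4]
o=env.get_obs(); print(o['t'],o['ee_pos'],o['wrist_force'],o['gripper_width'])
p=np.array(o['ee_pos'])
W=env.camera_info("wrist"); w=env.read_camera("wrist")[:,:,::-1]
S=env.camera_info("scene"); s=env.read_camera("scene")[:,:,::-1]
overlay(w,W,[circ(x,y,.0285,.036),rect(x,y,.056,t,.056,.014),rect(x,y,.0285,t,.056,.014)],(220,150,360,290),4,"pics/a.png")
overlay(s,S,[circ(x,y,.0285,.036),rect(x,y,.056,t,.056,.014),rect(x,y,.0285,t,.056,.014)],(330,210,400,290),7,"pics/b.png")
a=cv2.imread("pics/a.png");b=cv2.imread("pics/b.png")[:560,:490]
cv2.imwrite(n,cv2.resize(np.hstack([a,b[:,:]]),None,fx=.75,fy=.75))
E
python3 look.py .5132 .2529 74.5 pics/l1.png
```

```text
t: 5.95
ee_pos: [0.5146, 0.2536, 0.0651]
ee_rot: [[0.003, 0.963, -0.268], [0.002, -0.268, -0.963], [-1.0, 0.003, -0.002]]
wrist_force: [-0.8, -0.2, -0.8]
gripper_width: 0.0298
5.95 [0.51463543 0.25362085 0.06513427] [-0.75318541 -0.22545096 -0.80754166] 0.02981785721728476
```

View pics/l1.png

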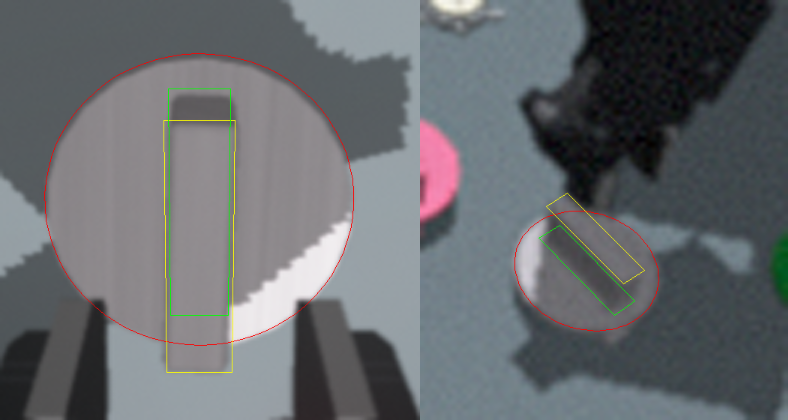

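```bash
python3 -m handwheel '[[0,0,0,0.006,-0.0005,0.001,0.03],[0,0,0,0.012,-0.0005,0.001,0.03],[0,0,0,0.018,-0.0005,0.001,0.03],[0,0,0,0.024,-0.0005,0.001,0.03],[0,0,0,0.03,-0.0005,0.001,0.03],[0,0,0,0.035,-0.0005,0.001,0.03],[0,0,0,0.04,-0.0005,0.001,0.03],[0,0,0,0.042,-0.0005,0.001,0.03],[0,0,0,0.042,-0.0005,0.001,0.03],[0,0,0,0.042,-0.0005,0.001,0.03]]'
python3 look.py .5136 .2527 74.5 pics/l2.png
```

```text
t: 7.05
ee_pos: [0.5142, 0.2529, 0.0232]
ee_rot: [[0.003, 0.963, -0.268], [0.002, -0.268, -0.963], [-1.0, 0.003, -0.002]]
wrist_force: [0.1, -0.2, -0.8]
gripper_width: 0.0298
7.05 [0.51415657 0.25292012 0.0232471 ] [ 0.10666    -0.248135   -0.79226067] 0.029792907739981247
```

View pics/l2.png

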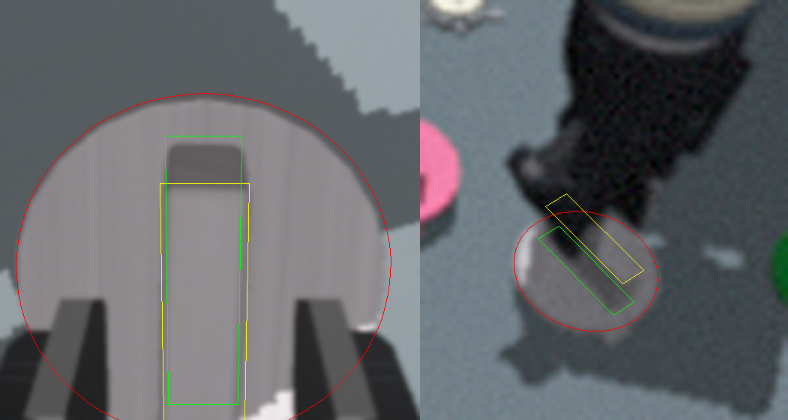

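```bash
python3 -m handwheel '[[0,0,0,0.002,-0.0003,0,0.03],[0,0,0,0.004,-0.0003,0,0.03],[0,0,0,0.006,-0.0003,0,0.03],[0,0,0,0.008,-0.0003,0,0.03],[0,0,0,0.010,-0.0003,0,0.03],[0,0,0,0.012,-0.0003,0,0.03],[0,0,0,0.014,-0.0003,0,0.03],[0,0,0,0.015,-0.0003,0,0.03],[0,0,0,0.015,-0.0003,0,0.03],[0,0,0,0.015,-0.0003,0,0.03]]'
python3 look.py .5138 .2527 74.5 pics/l3.png
```

```text
t: 8.15
ee_pos: [0.514, 0.2531, 0.0084]
ee_rot: [[0.004, 0.963, -0.268], [0.002, -0.268, -0.963], [-1.0, 0.003, -0.003]]
wrist_force: [0.7, 0.2, 0.5]
gripper_width: 0.0301
8.15 [0.5140276  0.25307935 0.0084156 ] [0.67050371 0.24432964 0.49517794] 0.030135582054850264
```

View pics/l3.png

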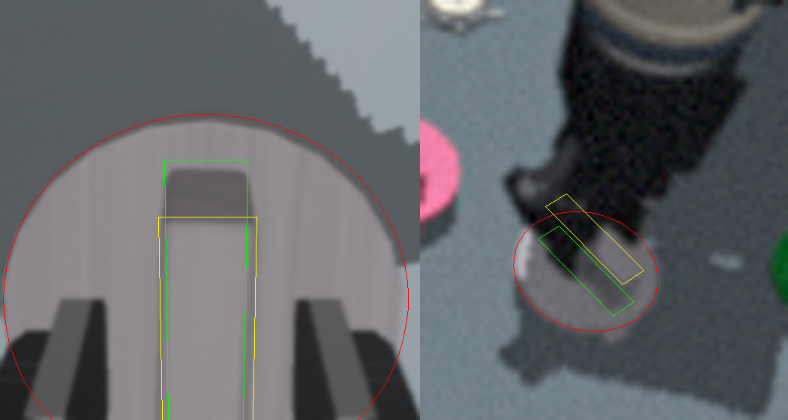

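```bash
python3 -m handwheel '[[0,0,0,0.001,0,0,0.03],[0,0,0,0.002,0,0,0.03],[0,0,0,0.003,0,0,0.03],[0,0,0,0.004,0,0,0.03],[0,0,0,0.005,0,0,0.03],[0,0,0,0.006,0,0,0.03],[0,0,0,0.0065,0,0,0.0],[0,0,0,0.0065,0,0,0.0],[0,0,0,0.0065,0,0,0.0],[0,0,0,0.0065,0,0,0.0]]'
python3 look.py .5138 .2527 74.5 pics/l4.png
```

```text
t: 9.25
ee_pos: [0.5142, 0.2532, 0.002]
ee_rot: [[0.004, 0.963, -0.268], [0.002, -0.268, -0.963], [-1.0, 0.003, -0.003]]
wrist_force: [-0.7, -0.7, 0.4]
gripper_width: 0.0125
9.25 [0.51416921 0.25315536 0.00204201] [-0.733483   -0.69856972  0.40935861] 0.01245697295123035
```

View pics/l4.png

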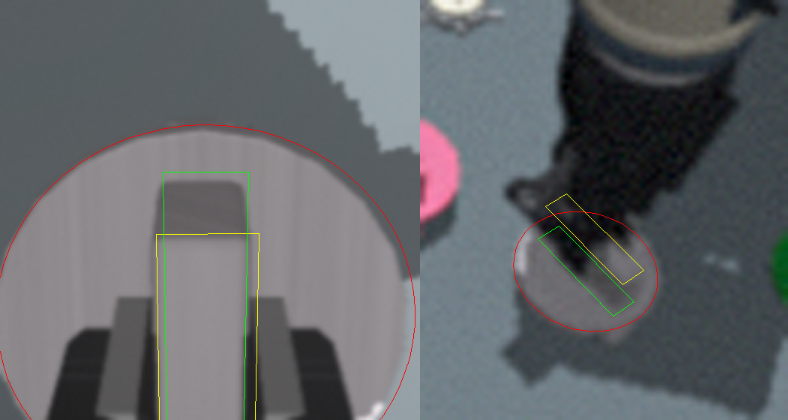

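```bash
python3 -m handwheel '[[0,0,0,-0.015,0,0,0],[0,0,0,-0.04,0,0,0],[0,0,0,-0.07,0,0,0],[0,0,0,-0.1,0,0,0],[0,0,0,-0.125,0,0,0],[-8,0,0,-0.13,0.01,0.012,0],[-16,0,0,-0.13,0.03,0.036,0],[-24,0,0,-0.13,0.055,0.065,0],[-32,0,0,-0.13,0.08,0.097,0],[-40,0,0,-0.13,0.105,0.13,0]]'
```

```text
t: 10.35
ee_pos: [0.58, 0.0983, 0.1327]
ee_rot: [[0.004, 0.908, 0.42], [0.002, 0.42, -0.908], [-1.0, 0.004, -0.0]]
wrist_force: [0.4, -0.3, -3.9]
gripper_width: 0.0124
```

```bash
python3 -m handwheel '[[-8,0,0,0,0,0.035,0],[-16,0,0,0,0,0.07,0],[-24,0,0,0,0,0.105,0],[-32,0,0,0,0,0.14,0],[-40,0,0,0,-0.001,0.17,0],[-47,0,0,0,-0.002,0.19,0],[-47,0,0,0,-0.002,0.195,0],[-47,0,0,0,-0.002,0.195,0],[-47,0,0,0,-0.002,0.195,0],[-47,0,0,0,-0.002,0.195,0]]'
cat > look2.py <<'E'
from h import *
import sys
x,y,t=map(float,sys.argv[1:4]); t=np.radians(t); n=sys.argv[4]
o=env.get_obs(); print(o['t'],o['ee_pos'],np.degrees(np.arctan2(o['ee_rot'][1][1],o['ee_rot'][0][1])),o['wrist_force'],o['gripper_width'],o['joints'])
cur=[circ(x,y,.0835,.046),circ(x,y,.0835,.0215+.0025),rect(x,y,.0835,t,.069,.020)]
for c in("wrist","scene","top"):
    i=env.camera_info(c); w=env.read_camera(c)[:,:,::-1]; cv2.imwrite(n+c+".png",w)
    if c=="wrist":
        print([(q['pixel'],q['conf'],atz(i,q['pixel'],.0835)) for q in env.place_of(c,"chamber_mouth")])
    p=proj(i,[x,y,.0835])[0].astype(int); h=90 if c=="wrist" else 32
    k=4 if c=="wrist" else 11
    overlay(w,i,cur,(max(p[0]-h,0),max(p[1]-h,0),p[0]+h,p[1]+h),k,n+c+"_o.png")
E
python3 look2.py .584 -.054 -18 pics/m1
```

```text
t: 11.35
ee_pos: [0.6595, -0.0784, 0.1327]
ee_rot: [[0.003, 0.312, 0.95], [0.002, 0.95, -0.312], [-1.0, 0.003, 0.002]]
wrist_force: [0.0, -0.4, -4.1]
gripper_width: 0.0125
11.35 [ 0.65945431 -0.07836171  0.13271712] 71.82872398413642 [ 0.01018169 -0.35143686 -4.067845  ] 0.01246286168171601 [-0.13752395  0.5473424   1.58233948  0.00309017  1.00926169 -1.39281043]
[([286.2, 101.7], 0.89, array([ 0.58639114, -0.05353811,  0.0835    ]))]
```

View pics/m1wrist.png

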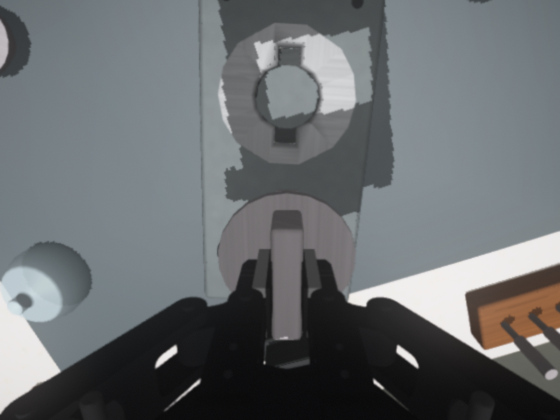

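View pics/m1wrist_o.png

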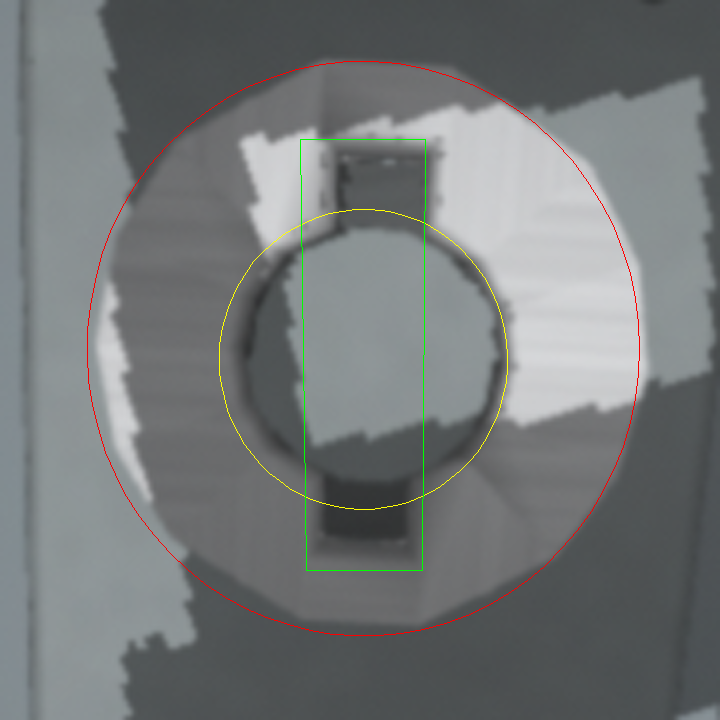

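View pics/m1top_o.png

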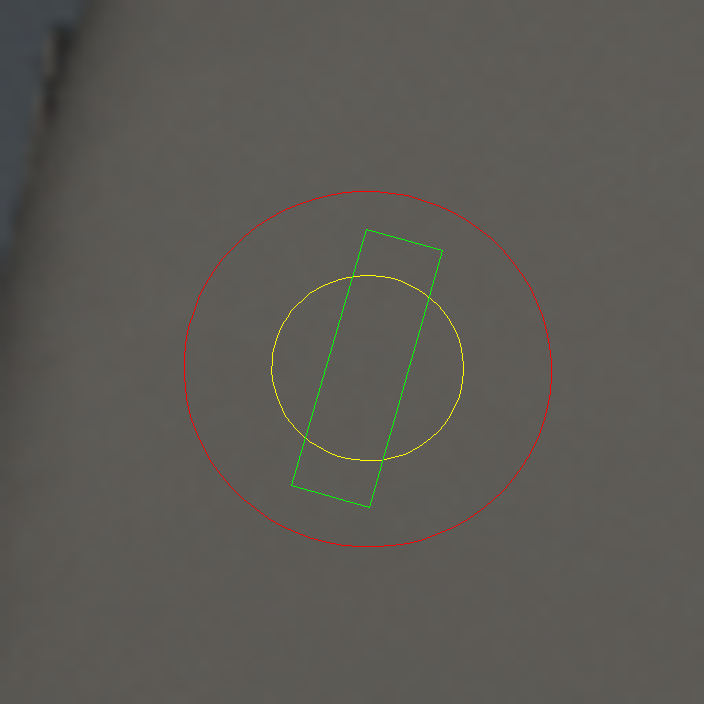

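```bash
cat > ov6.py <<'E'
from h import *
import sys
x,y,t=map(float,sys.argv[1:4]);t=np.radians(t)
w=cv2.imread("pics/m1wrist.png");i=env.camera_info("wrist")
cur=[circ(x,y,.0835,.046),circ(x,y,.0835,.0215+.0025),rect(x,y,.0835,t,.069,.020),rect(x,y,.0795,t,.064,.015)]
overlay(w,i,cur,(196,10,376,190),4,"pics/ov6.png")
E
python3 ov6.py .5835 -.0522 -20.5
```

```text
(no output)
```

View pics/ov6.png

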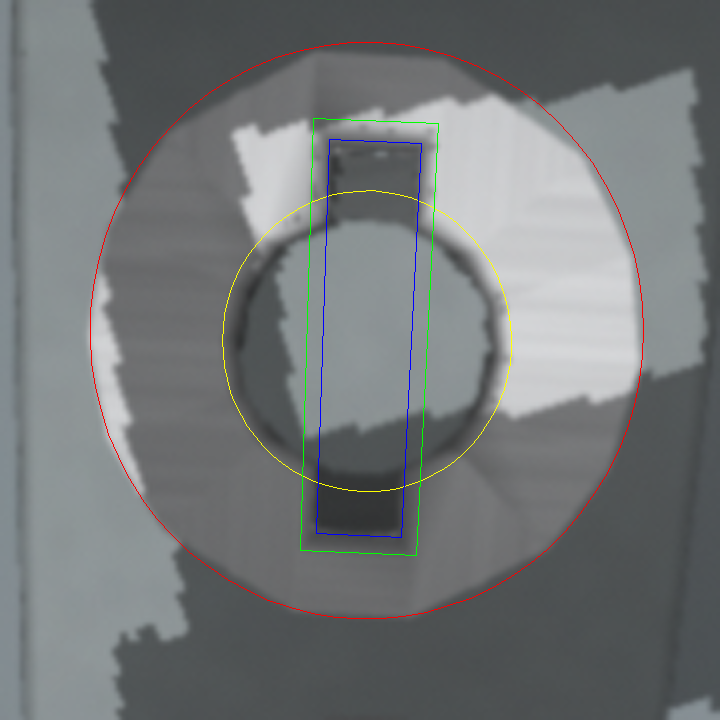

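View pics/m1scene_o.png

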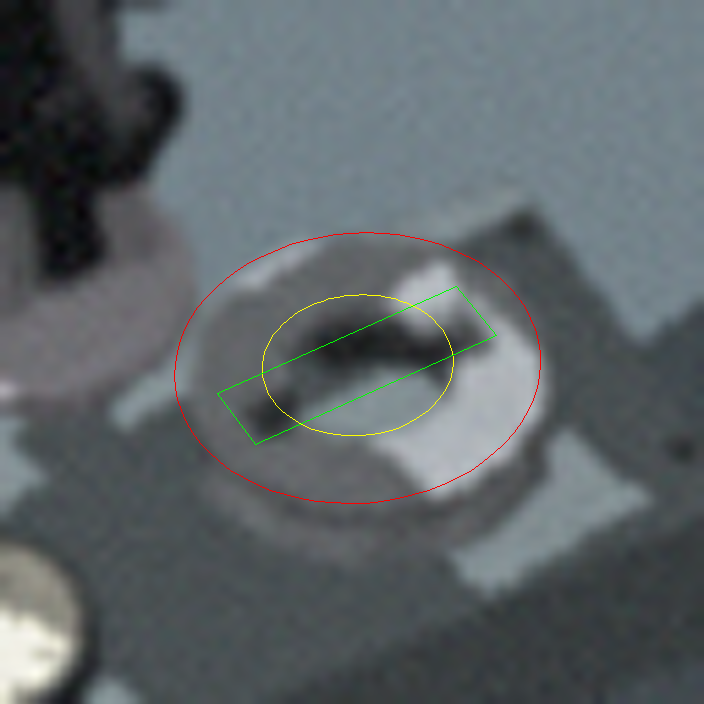

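```bash
cat > ov7.py <<'E'
from h import *
import sys
o=env.get_obs();p=np.array(o['ee_pos']);R=np.array(o['ee_rot'])
dy,dz,dx=map(float,sys.argv[1:4])
i=env.camera_info("wrist")
w=env.read_camera("wrist")[:,:,::-1]
c=p+R@[.002+dx,dy,dz]  # underside centre
t=np.arctan2(R[1,2],R[0,2]); b=c[2]; x,y=c[:2]
overlay(w,i,[circ(x,y,b+.0285,.036),rect(x,y,b+.056,t,.056,.014)],(200,180,380,350),4,"pics/ov7.png")
E
python3 ov7.py 0 0 0
```

```text
(no output)
```

View pics/ov7.png

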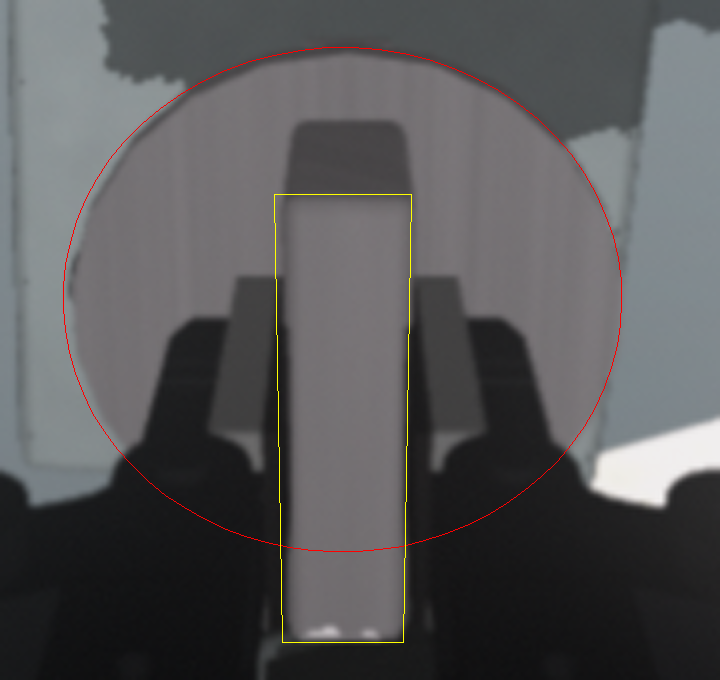

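```bash
python3 -m handwheel '[[2.3,0,0,0,0.0005,-0.015,0],[2.3,0,0,0,0.0005,-0.035,0],[2.3,0,0,0,0.0005,-0.055,0],[2.3,0,0,0,0.0005,-0.072,0],[2.3,0,0,0.01,0.0005,-0.0807,0],[2.3,0,0,0.02,0.0005,-0.0807,0],[2.3,0,0,0.03,0.0005,-0.0807,0],[2.3,0,0,0.037,0.0005,-0.0807,0],[2.3,0,0,0.04,0.0005,-0.0807,0],[2.3,0,0,0.04,0.0005,-0.0807,0]]'
python3 look2.py .5836 -.0522 -20.5 pics/m2
```

```text
t: 12.6
ee_pos: [0.5835, -0.0534, 0.0916]
ee_rot: [[0.002, 0.349, 0.937], [0.002, 0.937, -0.349], [-1.0, 0.003, 0.002]]
wrist_force: [0.6, -0.3, -3.2]
gripper_width: 0.0126
12.6 [ 0.58352802 -0.05339209  0.0916105 ] 69.5485370721305 [ 0.63884572 -0.28483891 -3.18203722] 0.012567835492144984 [-0.11292054  0.50097263  1.78662231  0.00314933  0.85185004 -1.32884095]
[]
```

View pics/m2scene_o.png

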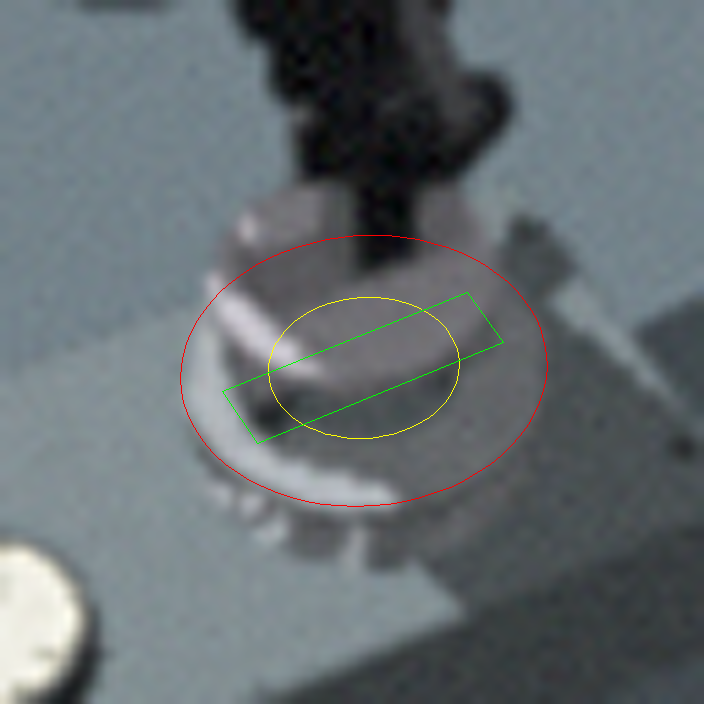

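View pics/m2wrist_o.png

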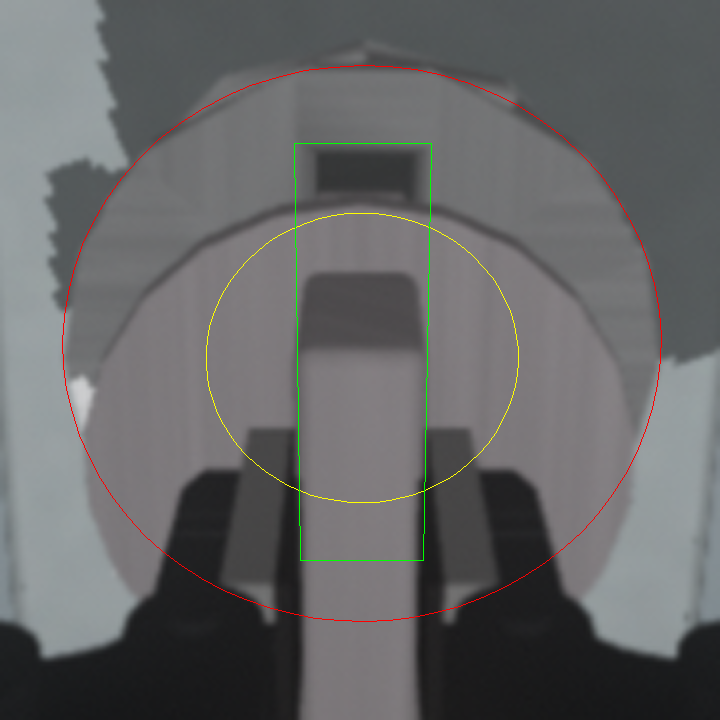

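```bash
python3 -m handwheel '[[0,0,0,0,0.0008,-0.0005,0],[0,0,0,0.001,0.0008,-0.0005,0],[0,0,0,0.003,0.0008,-0.0005,0],[0,0,0,0.005,0.0008,-0.0005,0],[0,0,0,0.006,0.0008,-0.0005,0],[0,0,0,0.0065,0.0008,-0.0005,0],[0,0,0,0.007,0.0008,-0.0005,0],[0,0,0,0.0075,0.0008,-0.0005,0],[0,0,0,0.008,0.0008,-0.0005,0],[0,0,0,0.008,0.0008,-0.0005,0]]'
```

```text
t: 13.8
ee_pos: [0.5839, -0.0524, 0.0848]
ee_rot: [[0.004, 0.349, 0.937], [0.002, 0.937, -0.349], [-1.0, 0.003, 0.003]]
wrist_force: [0.5, 0.1, -3.6]
gripper_width: 0.0123
```

```bash
python3 -m handwheel '[[0,0,0,0.0005,0,0,0],[0,0,0,0.001,0,0,0],[0,0,0,0.0015,0,0,0],[0,0,0,0.002,0,0,0],[0,0,0,0.0025,0,0,0],[0,0,0,0.003,0,0,0],[0,0,0,0.0035,0,0,0],[0,0,0,0.004,0,0,0],[0,0,0,0.0045,0,0,0],[0,0,0,0.005,0,0,0]]'
```

```text
t: 14.8
ee_pos: [0.5838, -0.0524, 0.0798]
ee_rot: [[0.004, 0.349, 0.937], [0.002, 0.937, -0.349], [-1.0, 0.003, 0.003]]
wrist_force: [0.7, 0.3, -3.8]
gripper_width: 0.0125
```

```bash
python3 -m handwheel '[[0,0,0,0.001,0,0,0],[0,0,0,0.002,0,0,0],[0,0,0,0.003,0,0,0],[0,0,0,0.004,0,0,0],[0,0,0,0.005,0,0,0],[0,0,0,0.006,0,0,0],[0,0,0,0.007,0,0,0],[0,0,0,0.008,0,0,0],[0,0,0,0.0085,0,0,0],[0,0,0,0.0085,0,0,0]]'
```

```text
t: 15.8
ee_pos: [0.5838, -0.0524, 0.0712]
ee_rot: [[0.004, 0.349, 0.937], [0.002, 0.937, -0.349], [-1.0, 0.003, 0.003]]
wrist_force: [0.6, -0.7, -4.5]
gripper_width: 0.0124
```

```bash
python3 -m handwheel '[[0,0,0,0.0003,0,0,0],[0,0,0,0.0006,0,0,0],[0,0,0,0.0009,0,0,0],[0,0,0,0.0012,0,0,0],[0,0,0,0.0015,0,0,0],[0,0,0,0.0018,0,0,0],[0,0,0,0.0021,0,0,0],[0,0,0,0.0024,0,0,0],[0,0,0,0.0024,0,0,0],[0,0,0,0.0024,0,0,0]]'; python3 look2.py .5839 -.0522 -20.5 pics/m3
```

```text
t: 16.8
ee_pos: [0.5839, -0.0524, 0.0687]
ee_rot: [[0.004, 0.349, 0.937], [0.002, 0.937, -0.349], [-1.0, 0.003, 0.003]]
wrist_force: [-0.5, -1.1, -3.8]
gripper_width: 0.0123
16.8 [ 0.58385445 -0.05241114  0.06874402] 69.55123955995965 [-0.51636792 -1.09765161 -3.76647068] 0.012277560688212882 [-0.11120581  0.53471083  1.79684751  0.00331115  0.80610195 -1.32738631]
[]
```

View pics/m3scene_o.png

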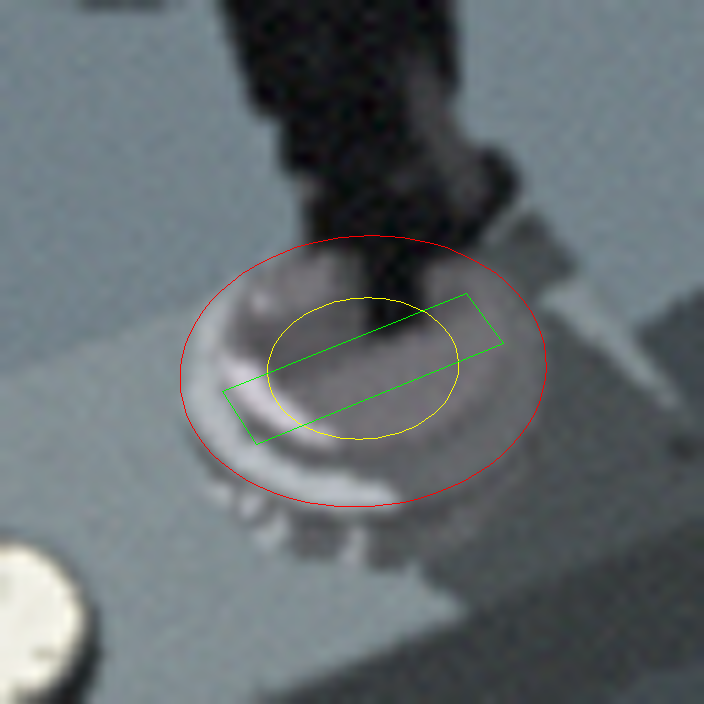

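```bash
python3 -m handwheel '[[0,0,0,0,0,0,0.015],[0,0,0,0,0,0,0.015],[0,0,0,0,0,0,0.015],[0,0,0,0,0,0,0.015],[0,0,0,0,0,0,0.015],[5,0,0,0,0,0,0.015],[10,0,0,0,0,0,0.015],[15,0,0,0,0,0,0.015],[20,0,0,0,0,0,0.015],[25,0,0,0,0,0,0.015]]'
python3 -c "
from station import env
o=env.get_obs();print(o['torque'],o['wrist_force'])"
```

```text
t: 18.0
ee_pos: [0.584, -0.0524, 0.0689]
ee_rot: [[0.005, 0.715, 0.699], [0.002, 0.699, -0.715], [-1.0, 0.005, 0.002]]
wrist_force: [0.3, -0.1, -0.1]
gripper_width: 0.0148
[-0.01720373 -0.03664783  0.04473712] [ 0.29954526 -0.07455433 -0.1009471 ]
```

```bash
python3 -m handwheel '[[4,0,0,0,0,0,0.015],[8,0,0,0,0,0,0.015],[12,0,0,0,0,0,0.015],[15,0,0,0,0,0,0.015],[18,0,0,0,0,0,0.015],[21,0,0,0,0,0,0.015],[24,0,0,0,0,0,0.015],[26,0,0,0,0,0,0.015],[28,0,0,0,0,0,0.015],[30,0,0,0,0,0,0.015]]'
python3 look2.py .5839 -.0522 -20.5 pics/m4
python3 -c "
from station import env
o=env.get_obs();print(o['torque'],o['wrist_force'])"
```

```text
t: 19.0
ee_pos: [0.5842, -0.0524, 0.0689]
ee_rot: [[0.005, 0.969, 0.247], [0.002, 0.247, -0.969], [-1.0, 0.005, -0.001]]
wrist_force: [0.4, 0.7, 0.2]
gripper_width: 0.0149
19.0 [ 0.58419049 -0.05238291  0.0688887 ] 14.277705864622668 [0.43620721 0.69549441 0.18245204] 0.014852134127595515 [-0.11108959  0.53461496  1.79655319  0.00330053  0.80582159 -0.36256432]
[([7.6, 276.0], 0.71, array([ 0.42904101, -0.11087199,  0.0835    ]))]
[ 0.02270781 -0.05612928 -0.01234221] [ 0.76599634  0.03351632 -0.4315209 ]
```

View pics/m4wrist.png

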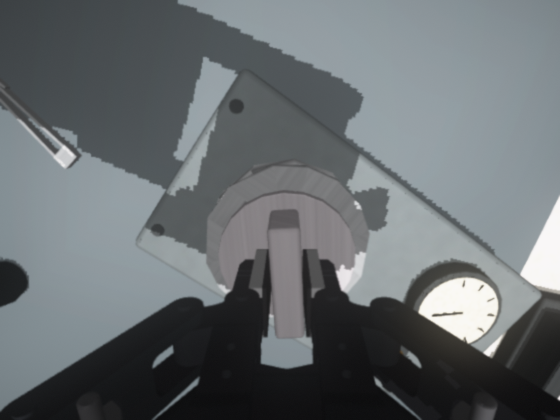

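```bash
cat > q.py <<'E'
from h import *
o=env.get_obs();R=np.array(o['ee_rot']);print("yaw turned",69.55-np.degrees(np.arctan2(R[1,1],R[0,1])),"tq",np.round(o['torque'],3),"F",np.round(o['wrist_force'],1))
w=env.read_camera("wrist")[:,:,::-1]
import glob
n="pics/q%02d.png"%len(glob.glob("pics/q*.png"))
cv2.imwrite(n,cv2.resize(w[150:350,190:380],None,fx=3,fy=3)); print(n)
E
python3 -m handwheel '[[1,0,0,0,0,0,0.015],[2,0,0,0,0,0,0.015],[3,0,0,0,0,0,0.015],[4,0,0,0,0,0,0.015],[5,0,0,0,0,0,0.015],[6,0,0,0,0,0,0.015],[7,0,0,0,0,0,0.015],[8,0,0,0,0,0,0.015],[9,0,0,0,0,0,0.015],[10,0,0,0,0,0,0.015]]'; python3 q.py
```

```text
t: 20.2
ee_pos: [0.5841, -0.0524, 0.0689]
ee_rot: [[0.005, 0.997, 0.075], [0.002, 0.075, -0.997], [-1.0, 0.005, -0.002]]
wrist_force: [0.7, 0.3, -1.8]
gripper_width: 0.0149
yaw turned 65.22510481774079 tq [-0.008 -0.173 -0.003] F [ 0.7  0.3 -1.8]
pics/q00.png
```

View pics/q00.png

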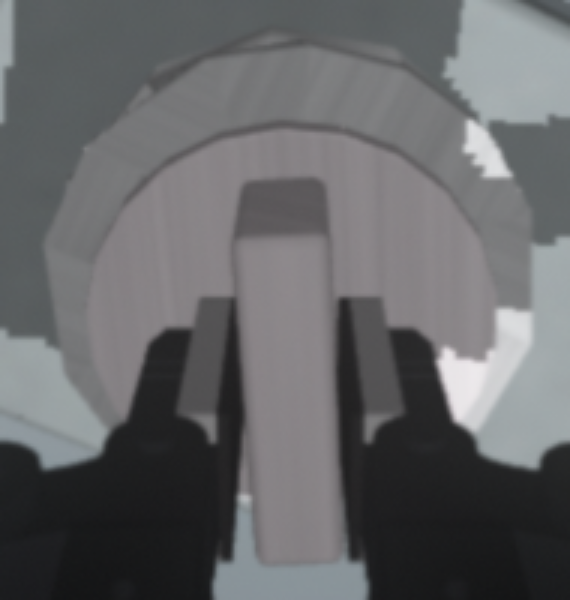

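```bash
python3 -m handwheel '[[0.8,0,0,0,0,0,0.015],[1.6,0,0,0,0,0,0.015],[2.4,0,0,0,0,0,0.015],[3.2,0,0,0,0,0,0.015],[4,0,0,0,0,0,0.015],[4.8,0,0,0,0,0,0.015],[5.6,0,0,0,0,0,0.015],[6.4,0,0,0,0,0,0.015],[7.2,0,0,0,0,0,0.015],[8,0,0,0,0,0,0.015]]'; python3 q.py
```

```text
t: 21.25
ee_pos: [0.5839, -0.0524, 0.0689]
ee_rot: [[0.004, 0.998, -0.066], [0.002, -0.066, -0.998], [-1.0, 0.004, -0.002]]
wrist_force: [-0.6, -0.4, 0.5]
gripper_width: 0.0149
yaw turned 73.33498330489991 tq [-0.095  0.15   0.087] F [-0.6 -0.4  0.5]
pics/q01.png
```

View pics/q01.png

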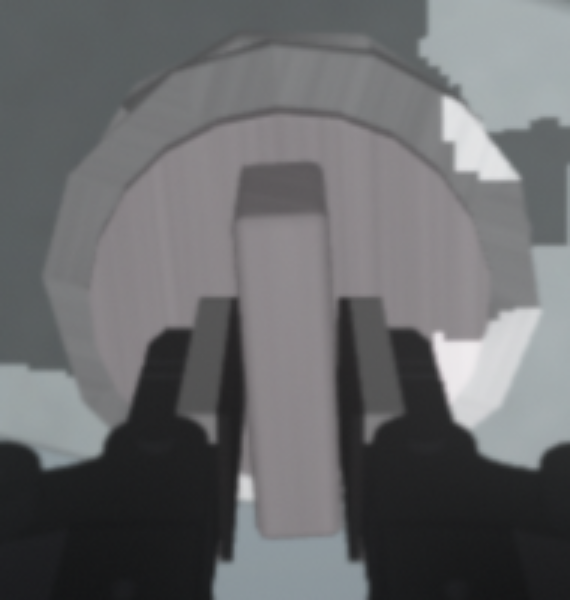

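```bash
python3 -m handwheel '[[-1,0,0,0,0,0,0.015],[-2,0,0,0,0,0,0.015],[-3,0,0,0,0,0,0.015],[-3,0,0,0,0,0,0.02],[-3,0,0,0,0,0,0.03],[-3,0,0,0,0,0,0.04],[-3,0,0,0,0,0,0.05],[-3,0,0,0,0,0,0.05],[-3,0,0,0,0,0,0.05],[-3,0,0,0,0,0,0.05]]'; python3 q.py; python3 look2.py .5839 -.0522 -20.5 pics/m5
```

```text
t: 22.3
ee_pos: [0.5839, -0.0524, 0.0688]
ee_rot: [[0.004, 1.0, -0.014], [0.002, -0.014, -1.0], [-1.0, 0.004, -0.002]]
wrist_force: [0.5, 0.6, 0.4]
gripper_width: 0.0502
yaw turned 70.3702153914446 tq [ 0.008 -0.018 -0.008] F [0.5 0.6 0.4]
pics/q02.png
22.35 [ 0.58386138 -0.05242306  0.06881297] -0.8218545242162185 [-0.64404762  0.37164065 -0.36240861] 0.04978179557095207 [-0.11116295  0.53461327  1.79680727  0.00316221  0.80623293 -0.09900726]
[]
```

View pics/q02.png

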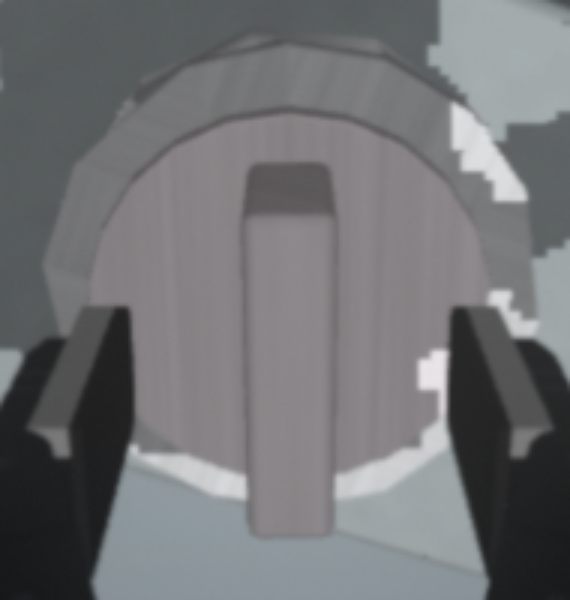

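View pics/m5scene_o.png

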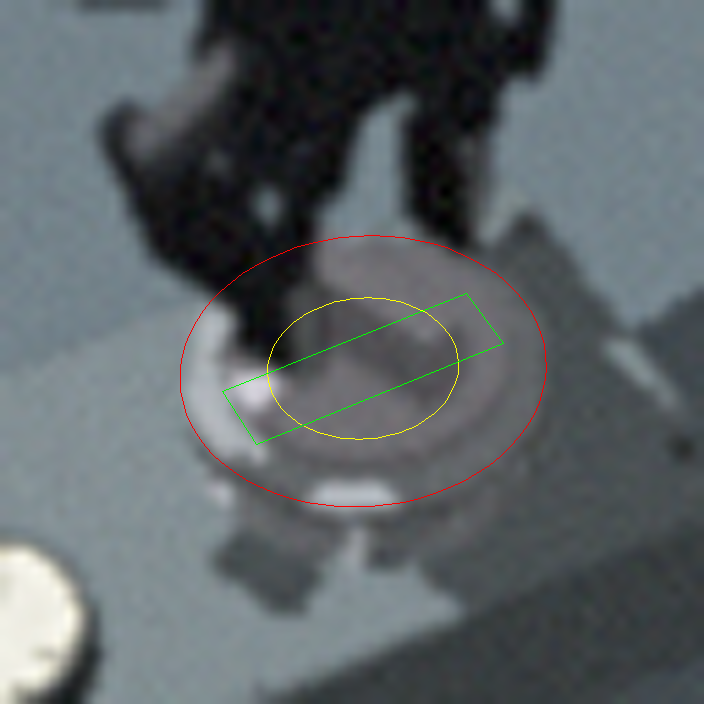

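```bash
python3 -m handwheel '[[0,0,0,-0.005,0,0,0.05],[0,0,0,-0.015,0,0,0.05],[0,0,0,-0.03,0,0,0.05],[0,0,0,-0.05,0,0,0.05],[0,0,0,-0.07,0,0,0.05],[0,0,0,-0.09,0,0,0.05],[0,0,0,-0.1,0,0,0.05],[0,0,0,-0.1,0,0,0.05],[0,0,0,-0.1,0,0,0.05],[0,0,0,-0.1,0,0,0.05]]'
cat > ov8.py <<'E'
from h import *
o=env.get_obs();print(o['ee_pos'])
W=env.camera_info("wrist");w=env.read_camera("wrist")[:,:,::-1]
S=env.camera_info("scene");s=env.read_camera("scene")[:,:,::-1];cv2.imwrite("pics/s8.png",s)
x,y=.5841,-.0519;th=np.radians(-20.5-70)
for n,b in(("flat",.061),("up",.066)):
    cur=[circ(x,y,b+.0285,.036),rect(x,y,b+.056,th,.056,.014),circ(x,y,.0835,.046)]
    p=proj(W,[x,y,.09])[0].astype(int); overlay(w,W,cur,(p[0]-65,p[1]-65,p[0]+65,p[1]+65),5,"pics/a.png")
    p=proj(S,[x,y,.09])[0].astype(int); overlay(s,S,cur,(p[0]-32,p[1]-32,p[0]+33,p[1]+33),10,"pics/b.png")
    a=cv2.imread("pics/a.png");c=cv2.imread("pics/b.png");cv2.imwrite(f"pics/o8{n}.png",cv2.resize(np.hstack([a,c]),(800,400)))
E
python3 ov8.py
```

```text
t: 23.55
ee_pos: [0.5827, -0.0525, 0.1679]
ee_rot: [[0.003, 1.0, -0.014], [0.002, -0.014, -1.0], [-1.0, 0.003, -0.002]]
wrist_force: [0.8, -1.1, 0.7]
gripper_width: 0.05
[ 0.58273922 -0.05254156  0.16791176]
```

View pics/o8flat.png

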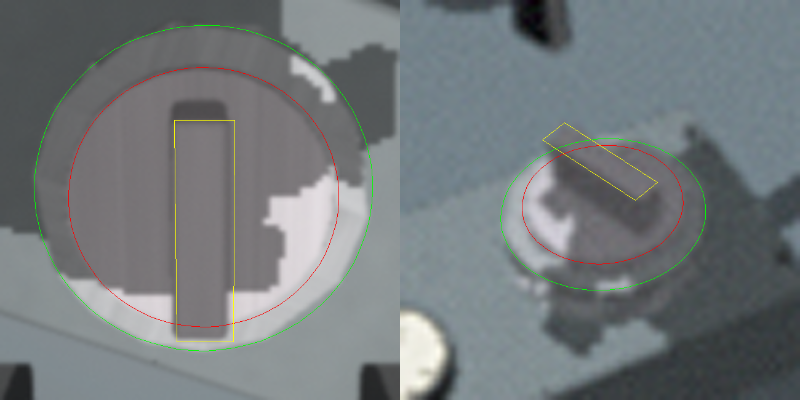

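View pics/o8up.png

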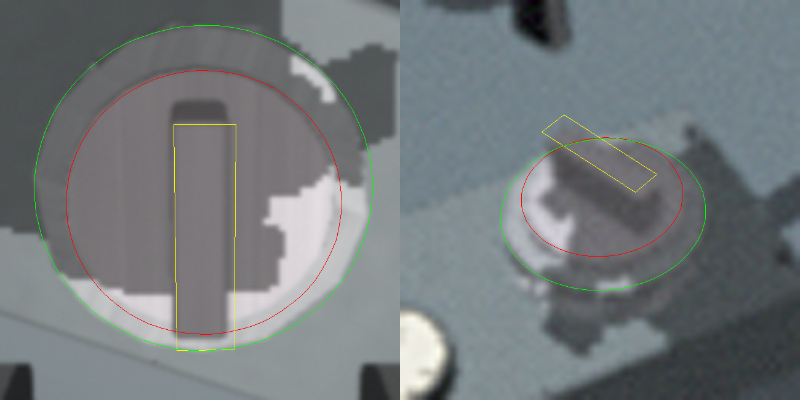

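View pics/s8.png

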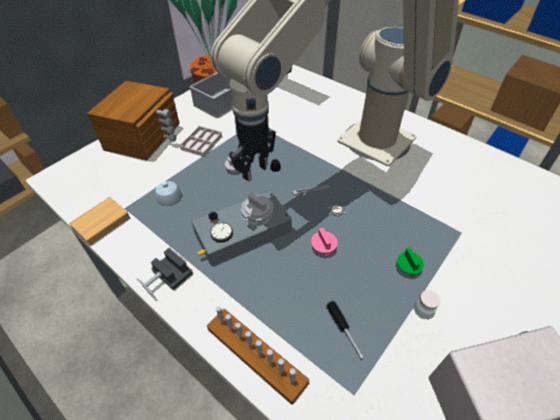

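```bash
python3 -c "
from station import env
print(env.job_done())"
```

```text
the job is handed in; nothing more can be done
None
```

The plug is in the collar and locked, as far as my checks show, and I handed the job in at about 24 s.

**What I did:** I gripped the aluminium plug by its bar handle and lowered it through the slots, with no force beyond its own weight. I then set it free on the ledge and used loosely open fingers to turn it clockwise. It dropped at about 70°. I backed off, opened the fingers and lifted 100 mm clear.

**Last checks:**
- **Drop:** between the last two turning steps the wrist picture showed a drop of about 5 mm. The overlay with the disc flat on the collar fits the wrist and scene pictures better than the one with it 5 mm up.
- **Forces:** about 2 N or less while turning, and under 0.2 N m of wrist torque in the readings between steps.
- **Bench:** everything else looks unmoved in the final scene picture.

**What went wrong or was not checked:**
- **First grasp missed:** the fingers closed above the handle because the tips sit about 35 mm higher than the reported TCP. I measured that offset from the pictures and gripped lower.
- **Lock not tested:** I did not turn the plug backwards to confirm it is locked. I am relying on the drop and the height.

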